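Find the heavier balance tube and show it to the code reader

TASK

Two balance tubes for the centrifuge look alike but one is heavier: pull the orange-capped one up clear of the rack and hold it there a moment to feel its weight, stand it back in the rack and let go of it, then pull up the green-capped one clear of the rack in the same way and hold it a moment. Finish while holding the heavier of the two still and upright over the middle of the code reader's window, its foot about 5 cm above the window and touching nothing, with the lighter one standing in the rack, released. Keep the tubes upright throughout and leave the other things on the bench where they are.

Things in the scene. Friction and masses are not known exactly. Their poses are not given: they have to be found in the camera images.
- tube_orange_center (a point): point on the axis of the orange-capped closed aluminium tube, half-way up: 60 mm above its foot and 60 mm below its top; z up the tube. Body 30 mm diameter, foot tapered to 22 mm; the top 28 mm is the orange cap of 36 mm diameter, to be gripped (cap centre 46 mm above this point). Starts upright in one of the two wells, this point at the height of the rack's top (75 mm)
- tube_green_center (a point): point on the axis of the green-capped closed aluminium tube, half-way up: 60 mm above its foot and 60 mm below its top; z up the tube. Body 30 mm diameter, foot tapered to 22 mm; the top 28 mm is the green cap of 36 mm diameter, to be gripped (cap centre 46 mm above this point). Starts upright in one of the two wells, this point at the height of the rack's top (75 mm)
- tube_orange: the orange-capped tube itself; origin at the centre of its foot, z up the tube. But for the cap colour it looks like the green-capped one; one of the two (either) weighs 320 to 380 g, the other 115 to 145 g. The hard filling has 1 to 6 mm of play inside
- tube_green: the green-capped tube itself; origin at the centre of its foot, z up the tube. But for the cap colour it looks like the orange-capped one; one of the two (either) weighs 320 to 380 g, the other 115 to 145 g. The hard filling has 1 to 6 mm of play inside
- rack: blue tube rack, a fixed block 180 x 70 x 75 mm (x, y, z); origin at the centre of its underside on the bench, x along its length. Two round wells of 36 mm diameter, at x = -60 and x = +60 mm on its middle line, open at the top (z = 75 mm), 60 mm deep, flat-bottomed; a tube fits with 3 mm of play all round
- reader: grey code reader, a fixed flat box 120 x 120 x 30 mm; origin at the centre of its underside on the bench
- reader_window (a point): centre of the reader's black 56 x 56 mm window, on top of the reader (30 mm above the bench), which reads codes on the feet of tubes; z up
- lock_ring: bystander: loose silver ring lying flat, 100 mm outside diameter, 16 mm high; origin at the centre of its underside
- rotor: bystander: loose blue rotor disc, 110 mm diameter, 26 mm high with a 24 mm steel hub to 42 mm; origin at the centre of its underside
- jar: bystander: loose screw jar, 50 mm diameter, 70 mm high; origin at the centre of its underside

How it is judged:
By the outcome, as a careful person would: the job done as asked, in the order asked, and still so for the second after the job is handed in, while the arm keeps its last pose, push and grip.
It also fails if it takes over 72 s, if anything falls off the work surface, if the arm or the gripper's body presses on something with over 40 N, if the wrist force passes 120 N, or if a joint passes its speed limit or range.

ROBOT

A 6-joint arm with a two-finger parallel gripper is mounted at the origin on the work surface. World frame = base frame: x ahead of the robot, y to its left, z up, the work surface at z = 0. Lengths are in m, angles in rad, forces in N, time in s.
With the tool pointing down it reaches from about 0.275 to 0.75 m from the base axis. Payload 10.2 kg.
Tool frame: the origin (TCP) lies midway between the tips of the shut fingers; the grasp point (between the pads) lies 19 mm behind it; y points along the fingers, z is the direction in which the jaws open and shut, and the axes are right-handed (so a half turn about y gives the same grasp; the last joint's range is limited). The gripper opens to 88 mm and grips with 3 to 60 N. Pads are 18 mm wide; open, the fingers measure 123 mm over their backs; the gripper's body (75 mm by 187 mm) begins 45 mm behind the grasp point.
Start: joints at [-1.356, 0.313, 1.498, -0, 1.331, -0.223], TCP at [0.223, -0.475, 0.239] pointing down, gripper open.
Joint ranges: [-2.94, 2.94], [-0.97, 2.17], [0.19, 2.56], [-1.23, 4.37], [0.02, 3.11], [-2.88, 2.88]. Speed limits (rad/s): [2.39, 2.39, 3.01, 3.14, 3.14, 3.14].

INTERFACE

Orientations are given as a unit quaternion [x, y, z, w].
In Python, from workcell import r gives the robot as it stands. Calls block until the motion is done:
- r.goto(position, orientation): joint-space move of the TCP to a pose.
- r.move_l(position, vel=0.15, frame=None): straight line of the TCP; frame=None keeps the orientation; vel is the mean speed in m/s.
- r.goto_joints(angles): joint-space move.
- r.grip(opening): finger opening in m; the grip force is fixed at half the most; returns when the fingers have stopped.
- r.hold(seconds).
- r.ik(position, orientation): joint angles nearest the present ones, or None.
- r.get_obs(): the state.
- r.capture(name): name is "side" or "top" or "wrist"; returns the picture (400x640x3 uint8, red, green, blue); there is no depth.
- r.camera_info(name): a dict with "fx", "fy", "cx", "cy" (pixels), "dist" ([k1, k2, p1, p2, k3] as OpenCV has them; the pictures are not rectified), "cam_to_world" (4x4, takes a point from camera to world coordinates). Camera axes: x right, y up, looking along -z (the intrinsics and any distortion apply to the point x, -y, -z); pixel columns grow to the right and rows downward; lengths in m; the calibration is good to about 2 mm. A picture is of the moment at which its call begins: read the wrist's pose just before it. camera_info takes no time and is no camera call; for the wrist camera it gives the pose at the moment of the call.
A pose or a line that the arm cannot do raises r.IKError and nothing moves.
- r.finish_job(): hands the job in, once; it reports no verdict.
The state is a dict: "t": time; "joints": joint angles; "dq": joint speeds; "tau": joint torques, N m; "eef_pos": TCP position; "ee_rot": TCP orientation; "force": force on the tool from outside, world axes, zero at the start; "ft_torque": the same for the moment, N m; "opening": finger opening in m.
Only numpy, scipy, OpenCV 4.12 (cv2) and the standard library are available. Lean on these libraries where they do the work, as an engineer would, in place of code of your own. Each camera call takes 0.05 s, during which the arm holds its last target. There are 200 camera calls.

## Working session

There is one attempt and no reset: what is moved stays moved. The work goes in short steps, each a Python script; the robot and the scene stay as the last script left them, time stands still between calls to the robot, and variables do not carry over. Pictures are saved under pics/ and viewed, about 8 in all and at most 12, crops included, and the job is handed in when it is done.

```bash
mkdir -p pics; ls; python3 - <<'E'
from workcell import r
import cv2,numpy as np
ims=[]
for n in("top","side"):
    im=r.capture(n); cv2.imwrite(f"pics/{n}0.png",im[:,:,::-1]); np.save(f"{n}0.npy",im)
    c=r.camera_info(n); print(n,c)
cv2.imwrite("pics/both0.png",cv2.resize(np.vstack([np.load("top0.npy"),np.load("side0.npy")]),(480,600),interpolation=cv2.INTER_AREA)[:,:,::-1])
o=r.get_obs(); print(o)
E
```

```text
pics
top {'fx': 512.5592980832971, 'fy': 512.5592980832971, 'cx': 321.34529510448374, 'cy': 203.59608205762174, 'dist': array([-0.10421552,  0.        ,  0.        ,  0.        ,  0.        ]), 'cam_to_world': array([[-2.08642035e-04,  9.97970361e-01, -6.36797883e-02,
         5.06310866e-01],
       [-9.99948528e-01, -8.54166744e-04, -1.01099865e-02,
        -2.38827208e-02],
       [-1.01438600e-02,  6.36744012e-02,  9.97919171e-01,
         1.36147051e+00],
       [ 0.00000000e+00,  0.00000000e+00,  0.00000000e+00,
         1.00000000e+00]])}
side {'fx': 458.5294426523945, 'fy': 458.5294426523945, 'cx': 316.2266159175272, 'cy': 204.81944923899758, 'dist': array([-0.12442013,  0.        ,  0.        ,  0.        ,  0.        ]), 'cam_to_world': array([[-0.98325722,  0.09662963, -0.15449255,  0.41515993],
       [-0.18126383, -0.60553559,  0.77490004,  0.78017778],
       [-0.01867243,  0.78992998,  0.6129127 ,  0.73139502],
       [ 0.        ,  0.        ,  0.        ,  1.        ]])}
{'t': 0.1, 'joints': array([-1.35642059e+00,  3.13330219e-01,  1.49830240e+00, -1.47196710e-05,
        1.33101827e+00, -2.23368827e-01]), 'dq': array([ 0.00036486, -0.00152162, -0.00357113, -0.00095153, -0.00194083,
       -0.00084137]), 'tau': array([ 2.44198367e-03, -4.02807498e+01, -2.52645904e+01,  6.94957143e-02,
        3.41479853e-02, -4.71412034e-05]), 'eef_pos': array([ 0.22250166, -0.47528999,  0.23827307]), 'ee_rot': array([-0.15353791,  0.69061108, -0.68986276,  0.15353117]), 'force': array([-0.29321538,  0.62233917,  0.41609317]), 'ft_torque': array([0.04561939, 0.02311518, 0.03579159]), 'opening': 0.08809396652147185}
```

View pics/top0.png

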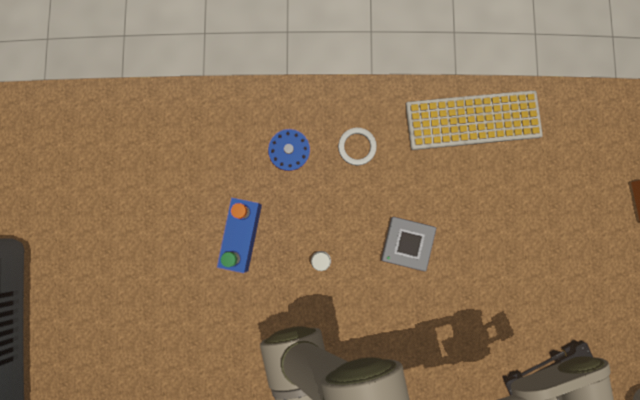

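View pics/side0.png

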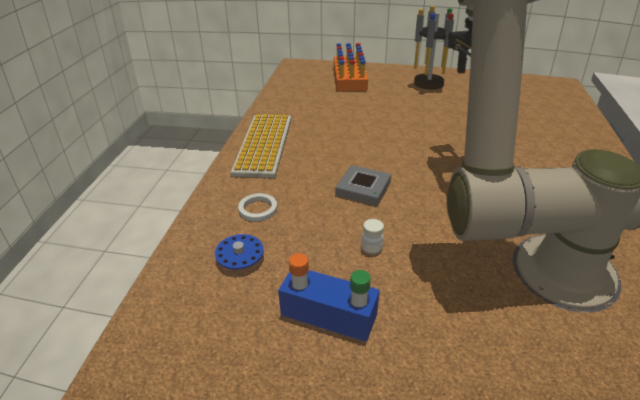

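Top view: orange cap at (239,211), green cap (229,259), rack centred at about (239,235), reader window (409,244). The jar at (320,261), rotor (289,149) and ring (357,146) lie apart from these, and the side view agrees. Next I measure by colour masks.

```bash
cat > h.py <<'E'
import cv2,numpy as np
from scipy.spatial.transform import Rotation as R
def ray(c,uv):
    K=np.array([[c["fx"],0,c["cx"]],[0,c["fy"],c["cy"]],[0,0,1]])
    p=cv2.undistortPoints(np.array(uv,float).reshape(-1,1,2),K,c["dist"]).reshape(-1,2)
    d=np.c_[p[:,0],-p[:,1],-np.ones(len(p))]
    M=c["cam_to_world"]; return M[:3,3],d@M[:3,:3].T
def plane(c,uv,z):
    o,d=ray(c,uv); return o+d*((z-o[2])/d[:,2])[:,None]
def blob(m,k=0):
    m=m.astype(np.uint8)*255
    cs,_=cv2.findContours(m,cv2.RETR_EXTERNAL,cv2.CHAIN_APPROX_NONE)
    return max(cs,key=cv2.contourArea)
def masks(im):
    h,s,v=[a.astype(int) for a in cv2.split(cv2.cvtColor(im,cv2.COLOR_RGB2HSV))]
    return dict(orange=(h>=3)&(h<16)&(s>185)&(v>150),green=(h>50)&(h<75)&(s>110),blue=(h>108)&(h<125)&(s>130),hsv=(h,s,v))
def down(jaw): # tool y down, z=jaw direction (world xy)
    z=np.array([jaw[0],jaw[1],0]);z/=np.linalg.norm(z); y=np.array([0,0,-1.]); x=np.cross(y,z)
    return R.from_matrix(np.c_[x,y,z]).as_quat()
E
python3 - <<'E'
from workcell import r
from h import *
for n in("top","side"):
    im=np.load(n+"0.npy"); c=r.camera_info(n); m=masks(im); sy=slice(0,400)
    pts={}
    for k in("orange","green","blue"):
        mm=m[k].copy()
        w=np.zeros_like(mm)
        if n=="top": w[190:285,205:272]=1
        else: w[245:345,270:390]=1
        ct=blob(mm&w); print(n,k,cv2.contourArea(ct),cv2.boundingRect(ct))
        if k!="blue":
            M=cv2.moments(ct); uv=[M["m10"]/M["m00"],M["m01"]/M["m00"]]
            print("  cen",uv,"@z.121",plane(c,uv,.121)[0], "@z.13",plane(c,uv,.13)[0])
        elif n=="top":
            # rack top outline: include caps
            b=cv2.boxPoints(cv2.minAreaRect(ct)); print("  rack@.075",plane(c,b,.075)[:,:2].round(4).tolist(), plane(c,b,.075).mean(0))
    h,s,v=m["hsv"]; w=np.zeros_like(m["blue"])
    if n=="top": w[228:260,394:424]=1
    else: w[165:190,345:382]=1
    ct=blob((v<85)&w); q=cv2.boxPoints(cv2.minAreaRect(ct)); P=plane(c,q,.03); print(n,"window",q.mean(0),P.mean(0),"sides",np.linalg.norm(P[1]-P[0]),np.linalg.norm(P[2]-P[1]))
print(R.from_quat(r.get_obs()["ee_rot"]).as_matrix().round(3))
c=r.camera_info("wrist");print(c["cam_to_world"].round(3),c["fx"])
E
```

```text
top orange 0.0 (239, 217, 2, 1)Traceback (most recent call last):
  File "<stdin>", line 13, in <module>
ZeroDivisionError: float division by zero
```

```bash
python3 - <<'E'
from h import *
for n,pts in(("top",[(239,211),(236,209),(229,259),(238,235),(250,190),(409,244),(400,232)]),("side",[(299,264),(298,258),(360,282),(325,305),(365,180),(200,300)])):
    h=cv2.cvtColor(np.load(n+"0.npy"),cv2.COLOR_RGB2HSV)
    print(n,[(p,h[p[1],p[0]].tolist()) for p in pts])
E
sed -i 's/orange=.*v>150),green/orange=(h<16)\&(s>175)\&(v>140),green/' h.py
cat > m.py <<'E'
from workcell import r
from h import *
for n in("top","side"):
    im=np.load(n+"0.npy"); c=r.camera_info(n); m=masks(im)
    for k in("orange","green","blue"):
        w=np.zeros_like(m[k])
        if n=="top": w[190:285,205:272]=1
        else: w[245:345,270:390]=1
        ct=blob(m[k]&w); print(n,k,cv2.contourArea(ct),cv2.boundingRect(ct))
        if k!="blue":
            uv=cv2.minEnclosingCircle(ct)[0] if n=="top" else ct.reshape(-1,2).mean(0)
            print("  cen",uv,"@z.121",plane(c,uv,.121)[0].round(4), "@z.135",plane(c,uv,.135)[0].round(4))
        elif n=="top":
            b=cv2.boxPoints(cv2.minAreaRect(ct)); P=plane(c,b,.075); print("  rack@.075",P[:,:2].round(4).tolist(), P.mean(0))
    h,s,v=m["hsv"]; w=np.zeros_like(m["blue"])
    if n=="top": w[228:260,394:424]=1
    else: w[165:190,345:382]=1
    ct=blob((v<85)&w); q=cv2.boxPoints(cv2.minAreaRect(ct)); P=plane(c,q,.03); print(n,"window",q.mean(0),P.mean(0),"sides",np.linalg.norm(P[1]-P[0]),np.linalg.norm(P[2]-P[1]))
print(R.from_quat(r.get_obs()["ee_rot"]).as_matrix().round(3))
c=r.camera_info("wrist");print(c["cam_to_world"].round(3),c["fx"])
E
python3 m.py
```

```text
top [((239, 211), [13, 177, 197]), ((236, 209), [13, 179, 195]), ((229, 259), [64, 111, 140]), ((238, 235), [110, 150, 158]), ((250, 190), [16, 120, 151]), ((409, 244), [11, 37, 75]), ((400, 232), [12, 8, 168])]
side [((299, 264), [12, 199, 210]), ((298, 258), [11, 199, 211]), ((360, 282), [66, 138, 129]), ((325, 305), [113, 147, 87]), ((365, 180), [15, 76, 47]), ((200, 300), [15, 129, 146])]
top orange 128.0 (232, 204, 14, 14)
  cen (238.75640869140625, 210.525634765625) @z.121 [0.5687 0.1897 0.121 ] @z.135 [0.568  0.1873 0.135 ]
top green 133.5 (221, 253, 15, 14)
  cen (228.0, 259.1111145019531) @z.121 [0.4508 0.215  0.121 ] @z.135 [0.4514 0.2123 0.135 ]
top blue 1179.5 (220, 199, 39, 73)
  rack@.075 [[0.4301, 0.25], [0.6022, 0.2163], [0.5884, 0.1482], [0.4169, 0.1822]] [0.50938847 0.19918937 0.075     ]
top window [408.97067 243.61768] [ 0.48701686 -0.23782695  0.03      ] sides 0.050976450732669154 0.04992237083835294
side orange 186.5 (289, 253, 19, 14)
  cen [298.14893617 260.        ] @z.121 [0.5719 0.1807 0.121 ] @z.135 [0.5683 0.1945 0.135 ]
side green 200.0 (351, 270, 19, 16)
  cen [359.83333333 278.        ] @z.121 [0.4523 0.2078 0.121 ] @z.135 [0.4514 0.2209 0.135 ]
side blue 3389.5 (279, 271, 100, 68)
side window [363.13483 179.41571] [ 0.48796673 -0.23633159  0.03      ] sides 0.05465715396472305 0.0633741629449761
[[-0.906 -0.     0.424]
 [-0.424  0.001 -0.906]
 [-0.    -1.    -0.001]]
[[ 0.424  0.86   0.284  0.296]
 [-0.905  0.404  0.132 -0.441]
 [-0.002 -0.313  0.95   0.383]
 [ 0.     0.     0.     1.   ]] 314.904522060368
```

Cap centres are 119 mm apart (120 expected), and their midpoint lies within 1 mm of the rack centre. The two views agree on the window to 2 mm. I now move above orange and check with the wrist camera.

```bash
cat >> h.py <<'E'
O=np.array([.5681,.1872]);G=np.array([.4513,.2122]);W=np.array([.4875,-.2371])
U=(O-G)/np.linalg.norm(O-G); J=np.array([-U[1],U[0]])
E
python3 - <<'E'
from workcell import r
from h import *
for s in(1,-1):
    for P in(O,G,W): 
        for z in (.102,.26):
            q=r.ik([*P,z],down(s*J)); print(s,P,z,None if q is None else q.round(2))
j=r.get_obs()["joints"][5]
s=min((1,-1),key=lambda s:max(abs(r.ik([*P,.26],down(s*J))[5]) for P in(O,G,W)))
print("s",s)
r.goto([*O,.26],down(s*J)); r.hold(.3)
o=r.get_obs();print(o["t"],o["eef_pos"],o["force"])
c=r.camera_info("wrist");im=r.capture("wrist");cv2.imwrite("pics/w1.png",im[:,:,::-1])
m=masks(im)
for k in("orange","green"):
    try:
        ct=blob(m[k]);uv,rad=cv2.minEnclosingCircle(ct);print(k,uv,rad,cv2.contourArea(ct),plane(c,uv,.135)[0])
    except Exception as e:print(k,e)
E
```

```text
1 [0.5681 0.1872] 0.102 [ 0.12  0.6   1.43 -0.    1.11 -1.24]
1 [0.5681 0.1872] 0.26 [ 0.12  0.46  1.22 -0.    1.45 -1.24]
1 [0.4513 0.2122] 0.102 [ 0.2   0.41  1.75 -0.    0.98 -1.16]
1 [0.4513 0.2122] 0.26 [ 0.2   0.24  1.54 -0.    1.36 -1.16]
1 [ 0.4875 -0.2371] 0.102 [-0.67  0.49  1.62 -0.    1.03 -2.03]
1 [ 0.4875 -0.2371] 0.26 [-0.67  0.34  1.41 -0.    1.4  -2.03]
-1 [0.5681 0.1872] 0.102 [ 0.12  0.6   1.43 -0.    1.11  1.9 ]
-1 [0.5681 0.1872] 0.26 [ 0.12  0.46  1.22 -0.    1.45  1.9 ]
-1 [0.4513 0.2122] 0.102 [ 0.2   0.41  1.75 -0.    0.98  1.99]
-1 [0.4513 0.2122] 0.26 [ 0.2   0.24  1.54 -0.    1.36  1.99]
-1 [ 0.4875 -0.2371] 0.102 [-0.67  0.49  1.62 -0.    1.03  1.11]
-1 [ 0.4875 -0.2371] 0.26 [-0.67  0.34  1.41 -0.    1.4   1.11]
s -1
3.0417 [0.56817231 0.18697525 0.25999774] [-0.04262117  0.08739564 -0.01078055]
orange (317.1842041015625, 184.8157958984375) 20.258037567138672 983.0 [0.57302386 0.19000617 0.135     ]
green (318.2206726074219, 293.3548889160156) 20.39157485961914 1052.0 [0.46168115 0.21333031 0.135     ]
```

View pics/w1.png

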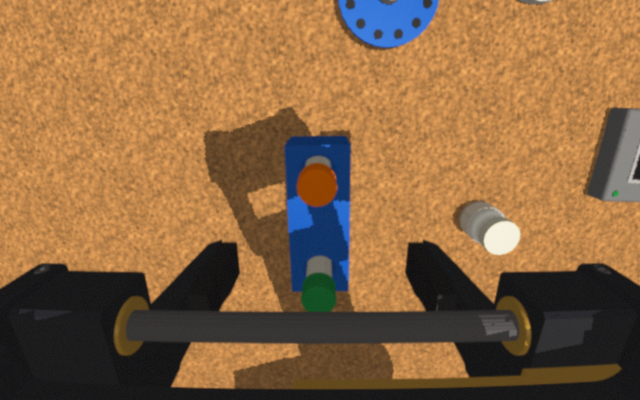

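The wrist view shows the orange cap at (317,185), matching the 20 px expected radius. The green cap at (318,290) is partly hidden by the gripper bar. The wrist estimate of orange differs from top/side by about 4 mm (it may include some of the cap's side), so I shade the estimate slightly. The first grasp's forces will show the side load.

```bash
cat >> h.py <<'E'
O=O+[.0008,.0008];G=G+[.0008,.0008]
Q=down(-J)
def st(r,m):
    o=r.get_obs();print(m,"t%.2f"%o["t"],"p",o["eef_pos"].round(4),"F",o["force"].round(2),"T",o["ft_torque"].round(2),"op %.4f"%o["opening"],flush=True);return o
E
python3 - <<'E'
from workcell import r
from h import *
st(r,"free")
r.move_l([*O,.102],vel=.12,frame=None); st(r,"down")
r.grip(.030); r.hold(.3); st(r,"gripped")
E
```

```text
free t3.09 p [0.5681 0.1871 0.26  ] F [0.07 1.22 0.67] T [ 0.06 -0.01  0.03] op 0.0881
down t4.56 p [0.5692 0.1881 0.1027] F [ 0.14  0.08 -0.42] T [ 0.05  0.   -0.  ] op 0.0880
gripped t5.71 p [0.5689 0.1881 0.102 ] F [-0.91  0.33 -0.37] T [0.29 0.01 0.02] op 0.0350
```

Gripped with almost no side load. Next I lift and weigh.

```bash
cat >> h.py <<'E'
def weigh(r,n=20):
    f=[]
    for _ in range(n):
        r.hold(.06); f.append(r.get_obs()["force"])
    f=np.array(f);print("mean F",f.mean(0).round(3),"sd",f.std(0).round(3),flush=True)
E
python3 - <<'E'
from workcell import r
from h import *
weigh(r,6)
r.move_l([*O,.207],vel=.08); r.hold(.5); st(r,"up"); weigh(r)
c=r.camera_info("side");im=r.capture("side");cv2.imwrite("pics/s1.png",cv2.resize(im[150:350,220:480],None,fx=2.5,fy=2.5)[:,:,::-1])
E
```

```text
mean F [0.519 1.245 0.551] sd [0.57  0.61  0.356]
up t8.03 p [0.5689 0.188  0.207 ] F [ 0.83 -0.78 -2.65] T [0.08 0.03 0.04] op 0.0350
mean F [ 0.028 -0.024 -3.361] sd [0.328 0.514 0.498]
```

View pics/s1.png

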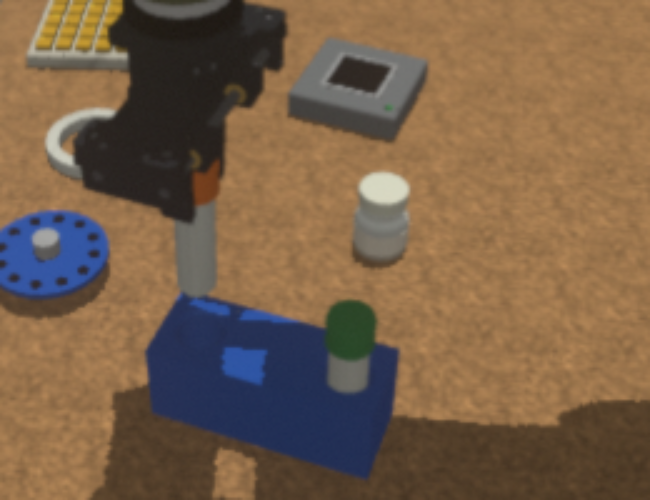

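The orange tube is clear of the rack (foot at about (195,290) in the crop) and upright, at about 3.36 N or 343 g, in the heavy range. I stand it back and release it.

```bash
python3 - <<'E'
from workcell import r
from h import *
for z in(.165,.14,.115,.1025):
    r.move_l([*O,z],vel=.08); o=st(r,"dn")
    if abs(o["force"]).max()>12: raise SystemExit("force")
r.hold(.3);st(r,"seated")
r.grip(.088); st(r,"open")
r.move_l([*O,.20],vel=.15)
r.move_l([*G,.20],vel=.15); r.hold(.2)
c=r.camera_info("top");im=r.capture("top");ws=r.capture("side")
cv2.imwrite("pics/s2.png",cv2.resize(ws[150:350,220:480],None,fx=2.5,fy=2.5)[:,:,::-1])
st(r,"over green")
E
```

```text
dn t9.92 p [0.5691 0.188  0.1654] F [ 0.06  0.79 -2.64] T [0.02 0.04 0.05] op 0.0354
dn t10.38 p [0.569 0.188 0.14 ] F [ 0.04 -0.26 -2.98] T [ 0.02  0.01 -0.02] op 0.0351
dn t10.83 p [0.569 0.188 0.115] F [ 0.15 -0.31 -2.61] T [0.1  0.02 0.02] op 0.0348
dn t11.14 p [0.5688 0.188  0.1023] F [ 0.17  0.98 -2.53] T [ 0.04 -0.01 -0.  ] op 0.0351
seated t11.44 p [0.5689 0.188  0.1025] F [ 0.04 -1.15 -3.22] T [ 0.06  0.05 -0.  ] op 0.0349
open t12.33 p [0.5689 0.188  0.1025] F [-0.01  0.07 -0.63] T [0.1  0.03 0.  ] op 0.0881
over green t14.38 p [0.4524 0.2129 0.1998] F [-0.06 -0.32  0.14] T [0.03 0.02 0.01] op 0.0883
```

View pics/s2.png

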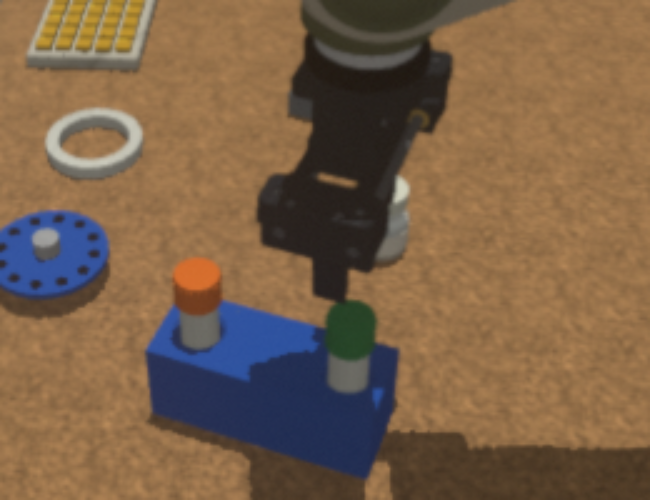

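Orange stands seated in its well, released, with its cap at (197,285) in the crop. Now green: lift and weigh.

```bash
python3 - <<'E'
from workcell import r
from h import *
r.move_l([*G,.102],vel=.12); st(r,"down")
r.grip(.030); r.hold(.3); o=st(r,"gripped"); assert .03<o["opening"]<.04
r.move_l([*G,.207],vel=.08); r.hold(.5); st(r,"up"); weigh(r)
ws=r.capture("side")
cv2.imwrite("pics/s3.png",cv2.resize(ws[150:350,220:480],None,fx=2.5,fy=2.5)[:,:,::-1])
E
```

```text
down t15.35 p [0.4525 0.2131 0.1026] F [-0.16 -0.37  0.1 ] T [ 0.06 -0.04  0.01] op 0.0879
gripped t16.50 p [0.4521 0.213  0.102 ] F [ 0.21  1.22 -0.54] T [ 0.27 -0.01  0.02] op 0.0346
up t18.47 p [0.4521 0.213  0.207 ] F [-1.22 -0.13 -1.69] T [ 0.06  0.04 -0.04] op 0.0350
mean F [ 0.104  0.076 -1.243] sd [0.442 0.443 0.462]
```

View pics/s3.png

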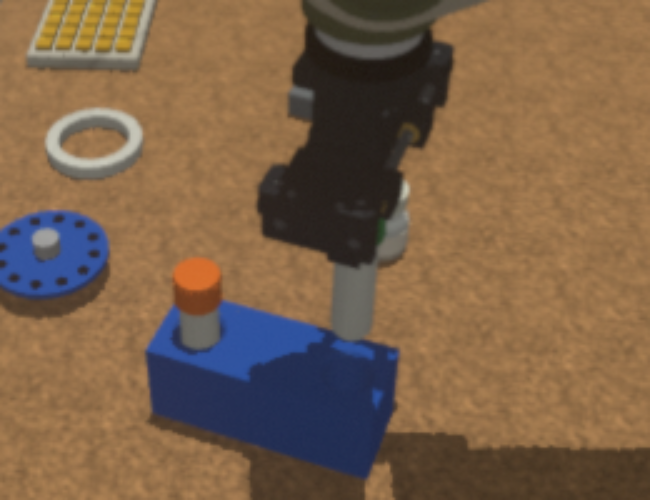

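The green tube is clear of the rack (foot at (352,335) in the crop) and upright, at about 1.24 N or 127 g. Orange is therefore the heavier. I put green back and fetch orange.

```bash
python3 - <<'E'
from workcell import r
from h import *
for z in(.165,.14,.115,.1025):
    r.move_l([*G,z],vel=.08); o=st(r,"dn")
    if abs(o["force"]).max()>12: raise SystemExit("force")
r.hold(.3); r.grip(.088); st(r,"open")
r.move_l([*G,.20],vel=.15)
r.move_l([*O,.20],vel=.15); r.hold(.2)
r.move_l([*O,.102],vel=.12); st(r,"down")
r.grip(.030); r.hold(.3); o=st(r,"gripped"); assert .03<o["opening"]<.04
r.move_l([*O,.245],vel=.08); r.hold(.3); st(r,"up"); weigh(r,10)
r.move_l([*W,.245],vel=.12,frame=Q); r.hold(.3)
r.move_l([*W,.167],vel=.06); r.hold(.5); st(r,"over window"); weigh(r,10)
for n in("top","side"):
    im=r.capture(n); np.save(n+"1.npy",im)
a=cv2.resize(np.load("top1.npy")[180:300,200:460],None,fx=2.5,fy=2.5);b=cv2.resize(np.load("side1.npy")[130:330,270:400],None,fx=2.5,fy=2.5)
cv2.imwrite("pics/f1.png",a[:,:,::-1])
cv2.imwrite("pics/f2.png",b[:,:,::-1])
E
```

```text
dn t20.36 p [0.4523 0.2131 0.1654] F [ 0.25  1.11 -1.26] T [ 0.04  0.03 -0.02] op 0.0353
dn t20.82 p [0.4522 0.213  0.1402] F [-0.02 -0.89 -0.23] T [ 0.05  0.09 -0.03] op 0.0350
dn t21.27 p [0.4522 0.213  0.1152] F [ 0.55  0.55 -0.76] T [ 0.03  0.02 -0.03] op 0.0353
dn t21.58 p [0.4521 0.213  0.1026] F [ 0.42 -0.12 -1.82] T [ 0.02  0.09 -0.01] op 0.0352
open t22.77 p [0.4521 0.213  0.1025] F [-0.11  0.24  0.62] T [ 0.04 -0.06 -0.02] op 0.0883
down t25.69 p [0.5693 0.1881 0.1028] F [-0.63  0.24  0.9 ] T [0.05 0.04 0.05] op 0.0878
gripped t26.84 p [0.5689 0.1881 0.1021] F [0.1  1.48 0.28] T [ 0.32 -0.01 -0.01] op 0.0352
up t29.08 p [0.5689 0.188  0.2449] F [ 0.12 -0.45 -2.65] T [ 0.01  0.04 -0.04] op 0.0349
mean F [-0.163 -0.028 -3.1  ] sd [0.589 0.466 0.529]
over window t35.67 p [ 0.4875 -0.2371  0.167 ] F [ 0.12 -0.34 -3.98] T [0.04 0.04 0.06] op 0.0351
mean F [-0.213 -0.175 -3.427] sd [0.385 0.682 0.337]
```

View pics/f1.png

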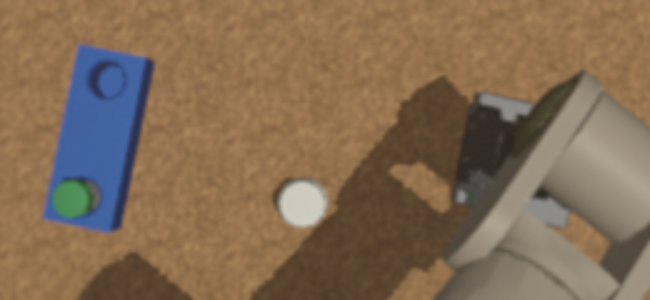

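View pics/f2.png

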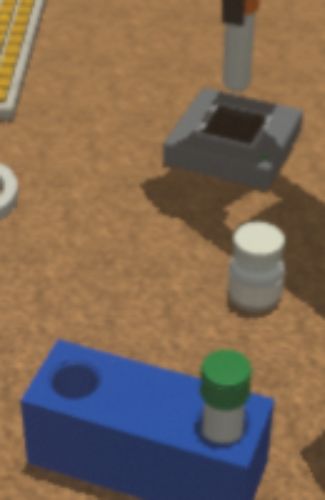

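Top crop: the well at (109,80) is empty and green stands in the other. Side crop: orange hangs vertical over the reader with its foot at (237,88). I compare its foot and axis with the projection I expect.

```bash
python3 - <<'E'
from workcell import r
from h import *
c=r.camera_info("side");K=np.array([[c["fx"],0,c["cx"]],[0,c["fy"],c["cy"]],[0,0,1]])
def proj(P):
    M=np.linalg.inv(c["cam_to_world"]);p=np.atleast_2d(P)@M[:3,:3].T+M[:3,3]
    p=p*[1,-1,-1];return cv2.projectPoints(p,np.zeros(3),np.zeros(3),K,c["dist"])[0].reshape(-1,2)
t=np.linspace(0,6.28,60);ring=lambda z,rad:np.c_[W[0]+rad*np.cos(t),W[1]+rad*np.sin(t),0*t+z]
for z,rad in((.08,.011),(.10,.015),(.13,.015),(.16,.015)):
    q=proj(ring(z,rad));print(z,"cols %.1f %.1f rows %.1f %.1f"%(*np.r_[q[:,0].min(),q[:,0].max()],q[:,1].min(),q[:,1].max()))
im=np.load("side1.npy");hsv=cv2.cvtColor(im,cv2.COLOR_RGB2HSV)
m=((hsv[...,1]<45)&(hsv[...,2]>70)).astype(np.uint8)[:,345:390]
for y in range(134,170,2):
    x=np.flatnonzero(m[y]);print(y,(x.min()+345,x.max()+346,len(x)) if len(x) else None)
ct=r.camera_info("top");print("empty well",plane(ct,[(200+109/2.5,180+80/2.5)],.075),"O",O)
st(r,"now")
E
```

```text
0.08 cols 359.9 368.3 rows 161.2 165.7
0.1 cols 358.6 370.2 rows 153.9 160.0
0.13 cols 359.1 370.8 rows 144.0 150.0
0.16 cols 359.5 371.4 rows 133.8 139.6
134 None
136 None
138 (np.int64(367), np.int64(371), 4)
140 (np.int64(361), np.int64(371), 10)
142 (np.int64(361), np.int64(371), 10)
144 (np.int64(361), np.int64(371), 10)
146 (np.int64(361), np.int64(371), 10)
148 (np.int64(360), np.int64(370), 10)
150 (np.int64(360), np.int64(370), 10)
152 (np.int64(360), np.int64(370), 10)
154 (np.int64(360), np.int64(370), 10)
156 (np.int64(360), np.int64(370), 10)
158 (np.int64(360), np.int64(370), 10)
160 (np.int64(360), np.int64(370), 10)
162 (np.int64(360), np.int64(369), 9)
164 (np.int64(361), np.int64(368), 7)
166 (np.int64(351), np.int64(356), 5)
168 (np.int64(349), np.int64(362), 11)
empty well [[0.56732949 0.18527982 0.075     ]] O [0.5689 0.188 ]
now t36.36 p [ 0.4875 -0.2371  0.167 ] F [-0.12 -0.32 -3.36] T [ 0.03 -0.02 -0.04] op 0.0352
```

```bash
python3 -c "
from workcell import r
r.hold(.5);o=r.get_obs();print(o['t'],o['eef_pos'],o['opening'],abs(o['dq']).max());r.finish_job()"
```

```text
36.8583 [ 0.48751916 -0.23708091  0.16701393] 0.035141938795842445 0.0009818458138496917
the job is handed in; nothing more can be done
```

The job is handed in at 36.9 s of the 72 s allowed. The arm is holding the orange-capped tube, the heavier of the two, over the code reader's window.

- **Weighing:** I lifted orange clear of the rack, held it (3.36 N, about 343 g), stood it back and released it. I did the same with green (1.24 N, about 127 g). The green tube is back in its well, released.
- **Final position:** The side camera shows the orange tube upright. Its foot is within about 1 pixel (about 2 mm) of where it should be, 5 cm above the window centre. The load on the wrist is only the tube's weight, and the arm was still.
- **Disagreements:** One early wrist-camera fix on the orange cap was about 4 mm off the top and side views, probably because it took in the cap's side or from calibration. I shifted the target by about 1 mm. Both grips then showed almost no side load. The empty well later measured about 3 mm from the grip point in the top view.
- **Other things on the bench:** I saw no sign that anything was touched. I compared the rotor, ring and jar by eye only. The rotor and most of the ring were outside the last pictures I viewed, though both looked unmoved in the one before.

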